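Index the jar turntable to the pack-out tray

ROBOT

A 6-joint arm with a two-finger parallel gripper is mounted at the origin on the work surface. World frame = base frame: x ahead of the robot, y to its left, z up, the work surface at z = 0. Lengths are in m, angles in rad, forces in N, time in s.
With the tool pointing down it reaches from about 0.3 to 0.775 m from the base axis. Payload 14.6 kg.
Tool frame: the origin (TCP) lies midway between the tips of the shut fingers; the grasp point (between the pads) lies 19 mm behind it; z points along the fingers, x is the direction in which the jaws open and shut, and the axes are right-handed (so a half turn about z gives the same grasp; the last joint's range is limited). The gripper opens to 94 mm and grips with 3 to 60 N. Pads are 16 mm wide; open, the fingers measure 119 mm over their backs; the gripper's body (75 mm by 177 mm) begins 78 mm behind the grasp point.
Start: joints at [-1.408, 0.3, 1.521, -0, 1.321, -0.067], TCP at [0.125, -0.536, 0.205] pointing down, gripper open.
Joint ranges: [-3.03, 3.03], [-0.79, 2.21], [0.23, 2.52], [-1.04, 4.18], [0, 3.07], [-2.55, 2.55]. Speed limits (rad/s): [2.22, 2.22, 2.57, 3.14, 3.14, 3.14].

INTERFACE

Orientations are given as a rotation vector (axis times angle).
In Python, from plant import ctrl, eyes, job gives the robot as it stands.
- The arm moves only by the tool drive_tool, never from a script. Its argument "increments" is a list of rows, each a list of 5 numbers: the shift along the tool's x, y, z in m, then the turn about the tool's z in degrees, then the closure in counts, from 0 (fully open) to 255 (shut). A call has 1 to 12 rows; each row is the pose to reach, as a shift and turn from the pose measured when the call began, along the tool's axes at that moment; what a row does not reach only later rows make up. A row lasts 1/12 s, in which the tool goes at most 41.7 mm and 7.16 degrees, less where a joint would pass 70% of its speed; a pose out of reach is approached as far as the arm can. A call with a gripper value outside its range is refused whole. The fingers move at their own pace and stop on an object; "force" is the grip in N (left out, the last holds). Time passes only in rows, so rows that repeat a pose let the fingers close. It gives the time, the measured TCP pose, the force and the opening at its end, in the units of the state.
- ctrl.get_state(): the state, without advancing time (a new reading comes with each control period).
- eyes.snapshot(name): name is "scene" or "top" or "wrist"; returns the picture (384x512x3 uint8, red, green, blue); there is no depth.
- eyes.get_calibration(name): a dict with "fx", "fy", "cx", "cy" (pixels), "view" (4x4, takes a point from world to camera coordinates); the wrist camera has in their place "tool_from_camera" (4x4, takes a point from camera to tool coordinates, whose origin is the TCP and whose axes are the tool frame's). Camera axes: x right, y down, z forward; pixel columns grow to the right and rows downward; lengths in m; the calibration is good to about 2 mm. A picture is of the moment at which its call begins: read the wrist's pose just before it. get_calibration takes no time and is no camera call.
- job.close_job(): hands the job in, once; it reports no verdict.
The state is a dict: "clock": time; "joint_pos": joint angles; "joint_velocities": joint speeds; "effort": joint torques, N m; "position": TCP position; "tcp_rot": TCP orientation; "force": force on the tool from outside, world axes, zero at the start; "torque": the same for the moment, N m; "gripper_width": opening from 0.0 (shut) to 1.0 (fully open).
Only numpy, scipy, OpenCV 4.12 (cv2) and the standard library are available. Lean on these libraries where they do the work, as an engineer would, in place of code of your own. Each camera call takes 0.05 s, during which the arm holds its last target. There are 200 camera calls.

TASK

Turn the round turntable by its black upright post a quarter turn, in whichever direction brings the tall jar round to the steel pack-out tray, and let go with the turntable resting in its notch there. The tall jar must stay standing in its well; do not touch it.

Things in the scene. Friction and masses are not known exactly. Their poses are not given: they have to be found in the camera images.
- stand: Fixed stand; origin on the table, on the upright turning axis; x points to its steel tray (152 to 222 mm out, lips 59 mm high), z up. Disc 290 mm across, top at 45 mm, with 3 ring wells (bore 66, depth 12) 85 mm from the axis: a can (85 mm tall) starts at the tray, tall jar and squat jar (60 mm tall) a quarter turn either side. Tape roll and low can (50 mm) stand about 260 mm out.
- post_top (a point): Top centre of the black upright post that turns the disc: round, 18 mm diameter, rising 95 mm from the disc (top 140 mm above the table), fixed to the disc 115 mm from the axis, at the start on the side away from the tray. The point travels with the disc.
- turntable (a joint): Disc angle in rad, positive counter-clockwise seen from above, about 0 at the start. Detents (notches) at -1.57, 0 and +1.57; end stops at -1.85 and +1.85. Turning takes up to about 5 N at the post; past about 0.85 from 0 the detent draws the disc on into the quarter-turn notch and holds it there.
- tall_jar: Tall glass jar with white lid, loose in one of the two side wells (either, varies): 60 mm diameter, 120 mm tall, the tallest thing on the disc, top 165 mm above the table. Origin at the centre of its underside, z up.

How it is judged:
At the end, for the whole second after the job is handed in: The turntable rests in a quarter-turn notch (within 10 degrees of +90 or -90), and the tall jar stands upright (within 10 degrees) in its well at the tray: within 20 mm sideways of the line from the axis to the tray and 60 to 110 mm from the axis along it, on the disc, at rest (x of tall_jar in the frame of stand between 0.06 and 0.11 m and y of tall_jar in the frame of stand between -0.02 and 0.02 m and height (world z) of tall_jar between 0.038 and 0.052 m and angle between tall_jar's own z axis and vertical below 0.17 rad and (value of joint turntable between 1.39 and 1.75 rad or value of joint turntable between -1.75 and -1.39 rad) and velocity of joint turntable between -0.1 and 0.1 rad/s and linear speed of tall_jar below 0.03 m/s); the robot touches nothing.
It fails at once if the robot touches the tall jar with more than 2 N (contact force between any of the fingers, the arm and tall_jar above 2 N).
It fails at once if the tall jar tips over (more than 30 degrees) (angle between tall_jar's own z axis and vertical above 0.52 rad).
It also fails if it takes over 35 s, if anything falls off the work surface, if the arm or the gripper's body presses on something with over 40 N, if the wrist force passes 120 N, or if a joint passes its speed limit or range.

## Working session

There is one attempt and no reset: what is moved stays moved. The work goes in short steps, Python scripts to look and compute and a tool call to move; the robot and the scene stay as the last step left them, time stands still between calls to the robot, and variables do not carry over. Pictures are saved under pics/ and viewed, about 8 in all and at most 12, crops included, and the job is handed in when it is done.

Besides the shell and the picture viewer there is one more tool, called after "Emit:" as a command line: name --pt "numbers of a row" for each row, then --argument value for the rest. drive_tool: Moves the arm, as the interface text tells. Its arguments: {"type":"object","properties":{"increments":{"type":"array"},"force":{"type":"number"}},"required":["increments"]}

```bash
mkdir -p pics; ls; python3 - <<'E'
from plant import ctrl, eyes
import cv2
s=ctrl.get_state(); print(s)
for n in ["scene","top"]:
    im=eyes.snapshot(n); cv2.imwrite(f"pics/{n}0.png",im[:,:,::-1])
    print(n,eyes.get_calibration(n))
E
```

```text
pics
{'clock': 0.0, 'joint_pos': array([-1.40760874e+00,  3.00505091e-01,  1.52157886e+00, -5.67494608e-07,
        1.32068915e+00, -6.66113686e-02]), 'joint_velocities': array([-0.00078579, -0.00024664,  0.00037135, -0.00072141,  0.00059399,
       -0.0005884 ]), 'effort': array([-7.56595600e-04, -5.31811345e+01, -3.52733552e+01,  7.07883644e-02,
        2.44344230e-02, -8.98818666e-05]), 'position': array([ 0.12522857, -0.53528685,  0.20486862]), 'tcp_rot': array([-2.46085375e+00,  1.95161963e+00,  1.37314162e-03]), 'force': array([ 0.14761834, -0.4524266 ,  0.86453266]), 'torque': array([ 0.03095836, -0.00291738,  0.0048602 ]), 'gripper_width': 1.0013745261180707}
scene {'fx': 373.1874166428586, 'fy': 373.1874166428586, 'cx': 258.79099972200777, 'cy': 191.08337575445987, 'view': array([[ 0.45361201,  0.89088535,  0.02365242, -0.2799644 ],
       [ 0.52119702, -0.24366277, -0.81791327, -0.21586336],
       [-0.72290374,  0.38334286, -0.57485515,  1.10773978],
       [ 0.        ,  0.        ,  0.        ,  1.        ]])}
top {'fx': 451.89883786136164, 'fy': 451.89883786136164, 'cx': 263.3117523980555, 'cy': 191.13787994471235, 'view': array([[-0.22313677, -0.97478192, -0.00319185,  0.13200984],
       [-0.94973202,  0.2181379 , -0.22455501,  0.54831968],
       [ 0.21958843, -0.04707507, -0.97445619,  0.65164167],
       [ 0.        ,  0.        ,  0.        ,  1.        ]])}
```

View pics/top0.png

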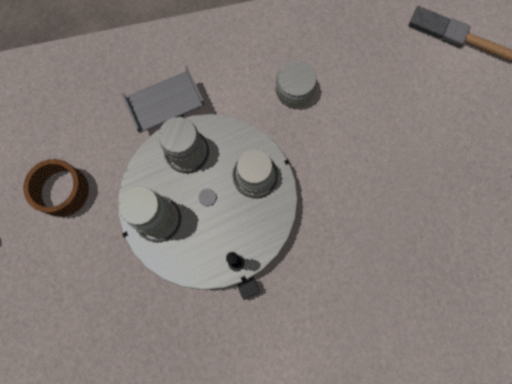

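View pics/scene0.png

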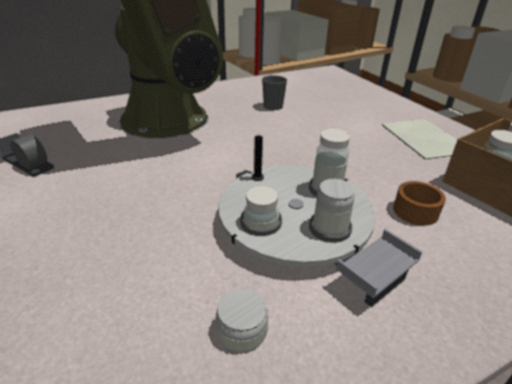

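Top view: hub at (207,197), post top at (232,257), post base at (238,267), tray at (165,100) and tall jar lid at (143,205) on the left. Seen from above, the jar has to go clockwise (negative) to reach the tray. The scene view agrees: the tall jar is next to the tray, on the tape roll's side.

```bash
cat > h.py <<'E'
import numpy as np
from plant import ctrl, eyes
from scipy.spatial.transform import Rotation as R
def px(n,u,v,z):
    c=eyes.get_calibration(n); V=c['view']; r=V[:3,:3].T; o=-r@V[:3,3]
    d=r@[(u-c['cx'])/c['fx'],(v-c['cy'])/c['fy'],1]; return o+d*(z-o[2])/d[2]
E
python3 - <<'E'
from h import *
import cv2
P={k:px(*a) for k,a in dict(hub=("top",207,197,.045),post=("top",232,257,.14),base=("top",238,267,.045),tray=("top",166,101,.045),lid=("top",142,205,.165),
 hubS=("scene",296,204,.045),postS=("scene",258,137,.14),baseS=("scene",257,178,.045),lidS=("scene",334,136,.165)).items()}
for k,p in P.items():
    d=p-P['hub']; print(k,p.round(4),'r',np.hypot(*d[:2]).round(4),'ang',np.degrees(np.arctan2(d[1],d[0])).round(1),'reach',np.hypot(*p[:2]).round(3))
s=ctrl.get_state(); print(R.from_rotvec(s['tcp_rot']).as_matrix().round(3))
im=cv2.imread('pics/top0.png')[100:300,110:310]; cv2.imwrite('pics/c.png',cv2.resize(im,None,fx=3,fy=3,interpolation=cv2.INTER_CUBIC))
E
```

```text
hub [0.5788 0.0961 0.045 ] r 0.0 ang 0.0 reach 0.587
post [0.4665 0.0718 0.14  ] r 0.1149 ang -167.8 reach 0.472
base [0.4583 0.0709 0.045 ] r 0.1231 ang -168.2 reach 0.464
tray [0.7582 0.1314 0.045 ] r 0.1828 ang 11.1 reach 0.77
lid [0.5587 0.1737 0.165 ] r 0.0801 ang 104.6 reach 0.585
hubS [0.5771 0.0978 0.045 ] r 0.0023 ang 135.8 reach 0.585
postS [0.4678 0.0707 0.14  ] r 0.1139 ang -167.1 reach 0.473
baseS [0.4663 0.0715 0.045 ] r 0.1152 ang -167.6 reach 0.472
lidS [0.5644 0.1744 0.165 ] r 0.0796 ang 100.4 reach 0.591
[[ 0.228 -0.974 -0.   ]
 [-0.974 -0.228  0.001]
 [-0.001 -0.    -1.   ]]
```

View pics/c.png

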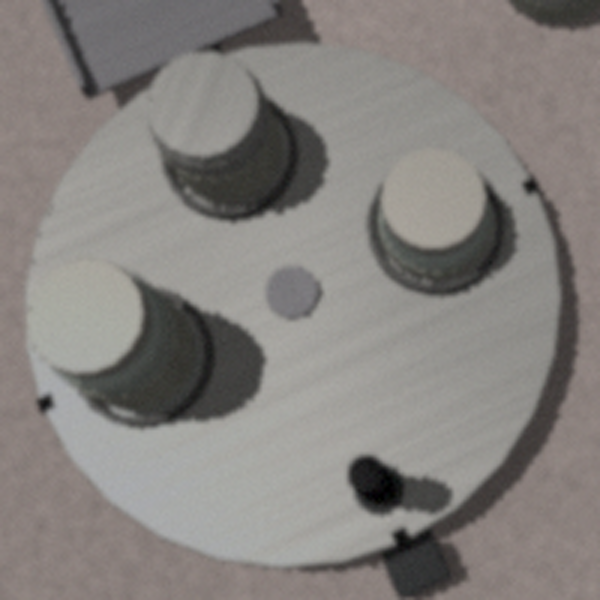

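Emit:
drive_tool --pt "-0.01 -0.01 0 -4 0" --pt "-0.03 -0.028 0 -11 0" --pt "-0.052 -0.048 0 -18 0" --pt "-0.074 -0.068 0 -25 0" --pt "-0.096 -0.088 0 -32 0" --pt "-0.118 -0.108 0 -39 0" --pt "-0.14 -0.128 0 -46 0" --pt "-0.162 -0.149 0 -53 0" --pt "-0.184 -0.169 0 -60 0" --pt "-0.206 -0.189 0 -67 0" --pt "-0.228 -0.21 0 -74 0" --pt "-0.25 -0.23 0 -81 0"

```text
clock: 1.1
position: [0.2926, -0.2381, 0.2052]
tcp_rot: [-3.138, -0.123, 0.0]
force: [1.0, 0.5, -0.9]
gripper_width: 1.0
```

```bash
cat >> h.py <<'E'
def to(x,y,z,yaw):
    s=ctrl.get_state(); M=R.from_rotvec(s['tcp_rot']).as_matrix()
    t=M.T@(np.array([x,y,z])-s['position']); cy=np.degrees(np.arctan2(M[1,0],M[0,0]))
    print('t',s['clock'].__round__(2),'pos',s['position'].round(4),'yaw',cy.round(1),'shift',t.round(4),'turn',round((cy-yaw+180)%360-180,1),'j',s['joint_pos'].round(2),'F',s['force'].round(1),'w',round(s['gripper_width'],3))
E
python3 -c "
from h import *
to(.467,.0712,.205,102.5)"
```

```text
t 1.1 pos [ 0.2926 -0.2381  0.2052] yaw 4.5 shift [ 0.1981 -0.2946  0.0005] turn -98.0 j [-0.78 -0.1   1.96  0.    1.28 -0.86] F [ 1.   0.5 -0.9] w 1.0
```

Emit:
drive_tool --pt "0.015 -0.022 0 -7 0" --pt "0.033 -0.049 0 -14 0" --pt "0.051 -0.076 0 -21 0" --pt "0.069 -0.103 0 -28 0" --pt "0.087 -0.129 0 -35 0" --pt "0.105 -0.156 0 -42 0" --pt "0.123 -0.183 0 -49 0" --pt "0.141 -0.21 0 -56 0" --pt "0.159 -0.237 0 -63 0" --pt "0.177 -0.264 0 -70 0" --pt "0.19 -0.283 0 -77 0" --pt "0.198 -0.295 0 -84 0"

```text
clock: 2.1
position: [0.4674, 0.0737, 0.205]
tcp_rot: [-2.241, -2.2, -0.0]
force: [1.1, -0.6, 0.4]
gripper_width: 0.998
```

```bash
python3 -c "
from h import *
to(.467,.0712,.205,102.5)"
```

```text
t 2.1 pos [0.4674 0.0737 0.205 ] yaw 88.9 shift [-0.0025 -0.0004  0.    ] turn -13.6 j [ 0.08  0.13  1.73  0.    1.28 -1.47] F [ 1.1 -0.6  0.4] w 0.998
```

Emit:
drive_tool --pt "-0.0025 -0.0004 0 -7 0" --pt "-0.0025 -0.0004 0 -13.6 0" --pt "-0.0025 -0.0004 0 -13.6 0" --pt "-0.0025 -0.0004 0 -13.6 0"

```text
clock: 2.43
position: [0.4669, 0.0712, 0.2049]
tcp_rot: [-1.969, -2.446, -0.0]
force: [0.0, 0.8, 0.2]
gripper_width: 1.001
```

```bash
python3 - <<'E'
from h import *
import cv2
to(.467,.0712,.1,102.5)
s=ctrl.get_state(); im=eyes.snapshot('wrist')
c=eyes.get_calibration('wrist'); T=c['tool_from_camera']; M=R.from_rotvec(s['tcp_rot']).as_matrix()
K=np.array([[c['fx'],0,c['cx']],[0,c['fy'],c['cy']],[0,0,1]])
for nm,p in dict(post=(.467,.0712,.14),base=(.467,.0712,.045),hub=(.578,.097,.045)).items():
    q=K@(np.linalg.inv(T)@np.r_[M.T@(np.array(p)-s['position']),1])[:3]; q=q[:2]/q[2]; print(nm,q.round(1))
    cv2.drawMarker(im,tuple(int(round(v)) for v in q),(255,0,0),0,12)
cv2.imwrite('pics/w1.png',im[:,:,::-1])
E
```

```text
t 2.43 pos [0.4669 0.0712 0.2049] yaw 102.3 shift [-1.000e-04  2.000e-04  1.049e-01] turn -0.2 j [ 0.07  0.13  1.73  0.    1.28 -1.71] F [0.  0.8 0.2] w 1.001
post [250.4 201. ]
base [250.6 175.2]
hub [252.  264.2]
```

View pics/w1.png

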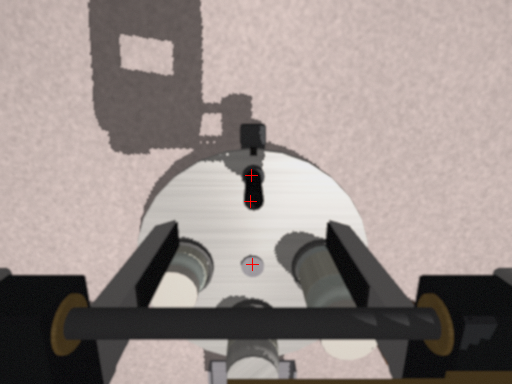

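The wrist view shows the post at (254,201), about 3 px right of the prediction at (250,201). The hub matches at (252,264), and both fingers straddle the post with clear space. I'll shift about 2 mm along tool +x, then go down and close gently.

Emit:
drive_tool --pt "0.002 0 0.015 0 0" --pt "0.002 0 0.04 0 0" --pt "0.002 0 0.065 0 0" --pt "0.002 0 0.088 0 0" --pt "0.002 0 0.1 0 40" --pt "0.002 0 0.105 0 80" --pt "0.002 0 0.105 0 120" --pt "0.002 0 0.105 0 150" --pt "0.002 0 0.105 0 180" --pt "0.002 0 0.105 0 200" --pt "0.002 0 0.105 0 230" --pt "0.002 0 0.105 0 230" --force 15

```text
clock: 3.48
position: [0.4665, 0.0731, 0.1004]
tcp_rot: [-1.971, -2.445, -0.001]
force: [-0.2, 0.5, -0.5]
gripper_width: 0.471
```

```bash
python3 - <<'E'
from h import *
to(.467,.0712,.1,102.5)
# arc waypoints in tool axes, for turn angles
s=ctrl.get_state(); M=R.from_rotvec(s['tcp_rot']).as_matrix(); c=np.array([.578,.097]); p=s['position'][:2]
print('r',np.hypot(*(p-c)),np.degrees(np.arctan2(*(p-c)[::-1])))
for a in range(2,49,2):
    q=c+R.from_euler('z',-a,degrees=True).as_matrix()[:2,:2]@(p-c)
    d=M.T@np.r_[q-p,0]; print(a,d[:2].round(4))
E
```

```text
t 3.48 pos [0.4665 0.0731 0.1004] yaw 102.3 shift [-0.002   0.0001  0.0003] turn -0.2 j [ 0.08  0.25  1.85  0.    1.04 -1.71] F [-0.2  0.5 -0.5] w 0.471
r 0.11400984387143304 -167.92490378958863
2 [0.004  0.0001]
4 [0.008  0.0003]
6 [0.0119 0.0007]
8 [0.0159 0.0012]
10 [0.0198 0.0018]
12 [0.0237 0.0026]
14 [0.0276 0.0035]
16 [0.0314 0.0045]
18 [0.0352 0.0057]
20 [0.039 0.007]
22 [0.0427 0.0084]
24 [0.0463 0.01  ]
26 [0.0499 0.0117]
28 [0.0535 0.0135]
30 [0.057  0.0155]
32 [0.0604 0.0175]
34 [0.0637 0.0197]
36 [0.0669 0.022 ]
38 [0.0701 0.0244]
40 [0.0732 0.0269]
42 [0.0762 0.0295]
44 [0.0791 0.0323]
46 [0.0819 0.0351]
48 [0.0846 0.038 ]
```

Emit:
drive_tool --pt "0 0 0 0 255" --pt "0 0 0 0 255" --pt "0 0 0 0 255" --pt "0 0 0 0 255" --pt "0 0 0 0 255" --pt "0 0 0 0 255" --pt "0 0 0 0 255" --pt "0 0 0 0 255" --force 15

```text
clock: 4.15
position: [0.4665, 0.0732, 0.1004]
tcp_rot: [-1.971, -2.445, -0.001]
force: [0.1, -1.1, 0.8]
gripper_width: 0.184
```

```bash
python3 -c "
from h import *
to(.467,.0712,.1,102.5)"
```

```text
t 4.15 pos [0.4665 0.0732 0.1004] yaw 102.3 shift [-0.002   0.      0.0004] turn -0.2 j [ 0.08  0.25  1.85  0.    1.04 -1.71] F [ 0.1 -1.1  0.8] w 0.184
```

Gripped: an opening of 0.184 is 17 mm, against an 18 mm post. Now I'll drive the clockwise arc, turning the tool with the disc.

Emit:
drive_tool --pt "0.002 0 0 1 255" --pt "0.004 0.0001 0 2 255" --pt "0.008 0.0003 0 4 255" --pt "0.0119 0.0007 0 6 255" --pt "0.0159 0.0012 0 8 255" --pt "0.0198 0.0018 0 10 255" --pt "0.0237 0.0026 0 12 255" --pt "0.0276 0.0035 0 14 255" --pt "0.0314 0.0045 0 16 255" --pt "0.0352 0.0057 0 18 255" --pt "0.0371 0.0063 0 19 255" --pt "0.039 0.007 0 20 255"

```text
clock: 5.15
position: [0.4653, 0.1126, 0.1004]
tcp_rot: [-2.368, -2.064, -0.001]
force: [2.8, -5.1, -1.6]
gripper_width: 0.188
```

```bash
cat > arc.py <<'E'
from h import *
import sys,cv2
c=np.array([.578,.097]); s=ctrl.get_state(); p=s['position'][:2]
to(.467,.0712,.1,102.3)
th=np.degrees(np.arctan2(*(p-c)[::-1])); print('r',np.hypot(*(p-c)).round(4),'th',th.round(1))
M=R.from_rotvec(s['tcp_rot']).as_matrix()
for a in range(3,39,3):
    t=np.radians(th-a); d=M.T@np.r_[c+.1143*np.array([np.cos(t),np.sin(t)])-p,0]; print(a,d[:2].round(4),end='; ')
if len(sys.argv)>1: cv2.imwrite(f'pics/{sys.argv[1]}.png',eyes.snapshot('top')[:,:,::-1])
E
python3 arc.py t20
```

```text
t 5.15 pos [0.4653 0.1126 0.1004] yaw 82.2 shift [-0.0408  0.0073  0.0004] turn -20.1 j [ 0.16  0.26  1.83  0.    1.05 -1.27] F [ 2.8 -5.1 -1.6] w 0.188
r 0.1137 th 172.1
3 [ 0.006  -0.0004]; 6 [0.0119 0.0001]; 9 [0.0179 0.0009]; 12 [0.0238 0.002 ]; 15 [0.0296 0.0034]; 18 [0.0353 0.0051]; 21 [0.041  0.0071]; 24 [0.0465 0.0094]; 27 [0.0519 0.012 ]; 30 [0.0571 0.0148]; 33 [0.0622 0.018 ]; 36 [0.0672 0.0214];
```

View pics/t20.png

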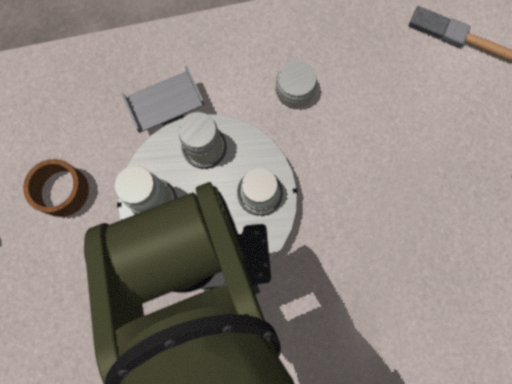

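Top view: the disc is turning clockwise, with the can now at (198,130) and the tall jar lid at (135,185). Everything is standing, so I'll continue.

Emit:
drive_tool --pt "0.003 0 0 1.5 255" --pt "0.008 0 0 4 255" --pt "0.0119 0.0001 0 6 255" --pt "0.0159 0.0006 0 8 255" --pt "0.0198 0.0013 0 10 255" --pt "0.0238 0.002 0 12 255" --pt "0.0296 0.0034 0 15 255" --pt "0.0353 0.0051 0 18 255" --pt "0.041 0.0071 0 21 255" --pt "0.0447 0.0086 0 23 255" --pt "0.0483 0.0103 0 25 255" --pt "0.0519 0.012 0 27 255"

```text
clock: 6.2
position: [0.4853, 0.1624, 0.1004]
tcp_rot: [2.786, 1.45, 0.003]
force: [8.0, -6.1, -4.2]
gripper_width: 0.188
```

```bash
python3 arc.py
```

```text
t 6.2 pos [0.4853 0.1624 0.1004] yaw 55.0 shift [-0.0852  0.0374  0.0004] turn -47.3 j [ 0.25  0.33  1.74 -0.    1.07 -0.71] F [ 8.  -6.1 -4.2] w 0.188
r 0.1135 th 144.8
3 [ 0.006  -0.0006]; 6 [ 0.0119 -0.0002]; 9 [0.0179 0.0006]; 12 [0.0238 0.0017]; 15 [0.0296 0.0032]; 18 [0.0353 0.0049]; 21 [0.0409 0.0069]; 24 [0.0465 0.0092]; 27 [0.0519 0.0118]; 30 [0.0571 0.0147]; 33 [0.0622 0.0178]; 36 [0.0671 0.0212];
```

The 10 N radial force points inward, so the true centre is about 1–2 mm off my estimate. I'll bias the path inward by about 1 mm.

Emit:
drive_tool --pt "0.003 0.0008 0 1.5 255" --pt "0.008 0.0013 0 4 255" --pt "0.0119 0.0017 0 6 255" --pt "0.0159 0.0022 0 8 255" --pt "0.0198 0.0028 0 10 255" --pt "0.0238 0.0036 0 12 255" --pt "0.0277 0.0045 0 14 255" --pt "0.0315 0.0056 0 16 255" --pt "0.0353 0.0068 0 18 255" --pt "0.039 0.008 0 20 255" --pt "0.0428 0.0096 0 22 255" --pt "0.0465 0.0111 0 24 255"

```text
clock: 7.2
position: [0.521, 0.1949, 0.1004]
tcp_rot: [-3.028, -0.836, -0.003]
force: [1.1, 2.3, 0.2]
gripper_width: 0.19
```

```bash
python3 arc.py t71
```

```text
t 7.2 pos [0.521  0.1949 0.1004] yaw 30.9 shift [-0.1099  0.0784  0.0002] turn -71.4 j [ 0.29  0.42  1.62  0.    1.1  -0.25] F [1.1 2.3 0.2] w 0.19
r 0.1133 th 120.2
3 [ 0.006  -0.0008]; 6 [ 0.012  -0.0003]; 9 [0.0179 0.0006]; 12 [0.0237 0.0017]; 15 [0.0295 0.0032]; 18 [0.0353 0.005 ]; 21 [0.0409 0.007 ]; 24 [0.0464 0.0094]; 27 [0.0518 0.012 ]; 30 [0.057 0.015]; 33 [0.062  0.0181]; 36 [0.0669 0.0216];
```

View pics/t71.png

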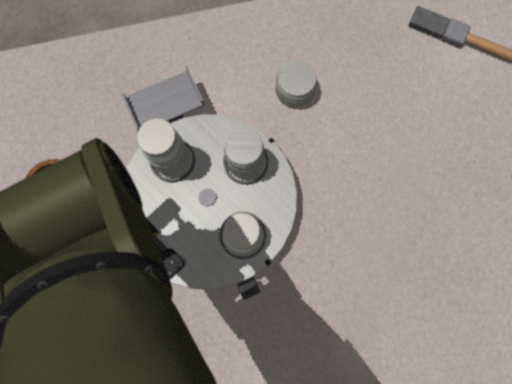

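The jar is upright at (160,140), about 18° short of the tray line. I'll finish the arc slowly.

Emit:
drive_tool --pt "0.003 0.0003 0 1.5 255" --pt "0.006 0.0004 0 3 255" --pt "0.01 0.0007 0 5 255" --pt "0.0139 0.0011 0 7 255" --pt "0.0179 0.0016 0 9 255" --pt "0.0218 0.0023 0 11 255" --pt "0.0257 0.0032 0 13 255" --pt "0.0295 0.0042 0 15 255" --pt "0.0325 0.005 0 16.5 255" --pt "0.0353 0.006 0 18 255" --pt "0.0353 0.006 0 18 255" --pt "0.0353 0.006 0 18 255"

```text
clock: 8.25
position: [0.5548, 0.208, 0.1005]
tcp_rot: [-3.121, -0.349, -0.004]
force: [1.1, -2.2, 1.1]
gripper_width: 0.189
```

```bash
python3 arc.py t90
```

```text
t 8.25 pos [0.5548 0.208  0.1005] yaw 12.8 shift [-1.159e-01  1.140e-01  1.000e-04] turn -89.5 j [0.3  0.49 1.51 0.   1.14 0.07] F [ 1.1 -2.2  1.1] w 0.189
r 0.1134 th 101.8
3 [ 0.006  -0.0007]; 6 [ 0.012  -0.0001]; 9 [0.0179 0.0008]; 12 [0.0237 0.002 ]; 15 [0.0295 0.0035]; 18 [0.0352 0.0053]; 21 [0.0408 0.0074]; 24 [0.0463 0.0098]; 27 [0.0517 0.0124]; 30 [0.0569 0.0154]; 33 [0.0619 0.0186]; 36 [0.0668 0.0221];
```

View pics/t90.png

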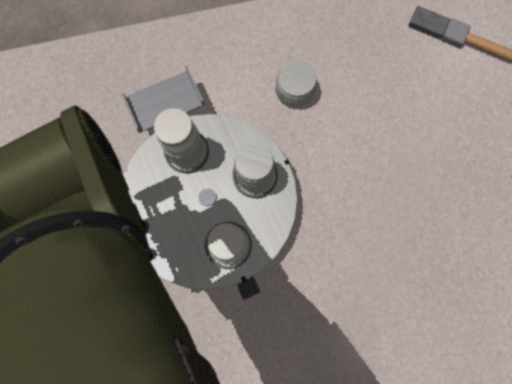

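The jar is at (173,125), in line with the tray, and its well sits where the can started. Now I'll open and lift.

Emit:
drive_tool --pt "0 0 0 0 190" --pt "0 0 0 0 150" --pt "0 0 0 0 120" --pt "0 0 0 0 110" --pt "0 0 0 0 110" --pt "0 0 0 0 110" --pt "0 0 -0.01 0 110" --pt "0 0 -0.03 0 110" --pt "0 0 -0.06 0 110" --pt "0 0 -0.09 0 110" --pt "0 0 -0.12 0 110" --pt "0 0 -0.14 0 110"

```text
clock: 9.3
position: [0.5548, 0.2079, 0.2445]
tcp_rot: [-3.121, -0.349, -0.009]
force: [0.3, 0.7, 0.8]
gripper_width: 0.571
```

Emit:
drive_tool --pt "-0.02 -0.01 -0.02 0 110" --pt "-0.05 -0.02 -0.03 0 110" --pt "-0.08 -0.03 -0.03 0 110" --pt "-0.11 -0.04 -0.03 0 110" --pt "-0.14 -0.05 -0.03 0 110" --pt "-0.15 -0.05 -0.03 0 110" --pt "-0.15 -0.05 -0.03 0 110" --pt "-0.15 -0.05 -0.03 0 110"

```text
clock: 9.97
position: [0.3977, 0.2235, 0.2745]
tcp_rot: [-3.12, -0.35, -0.011]
force: [0.1, 0.2, 0.2]
gripper_width: 0.567
```

```bash
python3 - <<'E'
from h import *
import cv2
to(0,0,0,0)
a=eyes.snapshot('top');b=eyes.snapshot('scene')
cv2.imwrite('pics/end.png',cv2.resize(np.vstack([a,b]),(440,660))[:, :, ::-1][:600] if 0 else np.hstack([a,b])[:,:,::-1][:, :])
im=cv2.imread('pics/end.png'); cv2.imwrite('pics/end.png',cv2.resize(im,(800,300)))
E
```

```text
t 9.97 pos [0.3977 0.2235 0.2745] yaw 12.8 shift [-0.4394  0.1301  0.2711] turn 12.8 j [ 0.43  0.03  1.67 -0.    1.43  0.21] F [0.1 0.2 0.2] w 0.567
```

View pics/end.png

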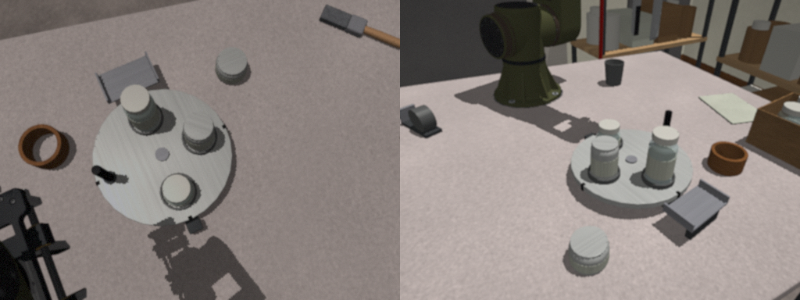

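Final views: the gripper is clear, the post is on the left at (98,171), and the tall jar stands upright at the tray with its lid at (138,97). I'll check the angles in numbers, then hand in.

```bash
python3 - <<'E'
from h import *
from plant import job
c=px("top",207,197,.045); tr=px("top",166,101,.045)
f=lambda d:np.degrees(np.arctan2(d[1],d[0]))
ty=12.1
for n,p in dict(post=px("top",125.4,218.9,.14),lid=px("top",175.5,124,.165),lidS=px("scene",(665-400)*1.28,134*1.28,.165)).items():
    d=p-c; print(n,p.round(3),'r',np.hypot(*d[:2]).round(3),'ang-stand',(f(d)-ty).round(1))
job.close_job()
E
```

```text
post [0.551 0.205 0.14 ] r 0.112 ang-stand 92.3
lid [0.662 0.109 0.165] r 0.084 ang-stand -3.2
lidS [0.666 0.109 0.165] r 0.089 ang-stand -3.7
the job is handed in; nothing more can be done
```

I turned the disc a quarter turn clockwise (to about −90°) by gripping the black post, which brought the tall jar to the tray. I then let go, backed the arm clear and handed the job in at about 10 s; the hand-in reports no verdict.

**Disc:** in the last pictures the post is about 92° from the tray line, against 90° for the notch. That agrees with the roughly 90° the arm turned while holding it.

**Tall jar:** it stands upright in its well, 84 mm (top view) and 89 mm (scene view) from the axis. It is about 5 mm off the tray line, against the 20 mm allowed.

**Robot:** it touches nothing, and the wrist force reads about 0. Partway round, the wrist force reached about 10 N because my estimate of the axis was a millimetre or two off. I corrected the path and the force dropped to about 2.5 N.

No check failed. The small differences of 2–4° and 5 mm between views are within how closely I could read the pictures. I did not measure the jar's tilt; I judged it upright by eye in the last two pictures.

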